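Release a dowel from the twin-key feeder

ROBOT

A 7-joint arm with a two-finger parallel gripper is mounted at the origin on the work surface. World frame = base frame: x ahead of the robot, y to its left, z up, the work surface at z = 0. Lengths are in mm, angles in rad, forces in N, time in s.
With the tool pointing down it reaches from about 400 to 850 mm from the base axis. Payload 10.4 kg.
Tool frame: the origin (TCP) lies at the very end of the fingers, on their centre line; the grasp point (between the pads) lies 19 mm behind it (r.grip_depth is the distance from the TCP to the grasp point, in mm); z points along the fingers, y is the line along which they close (so a half turn about z gives the same grasp; the last joint's range is limited). The gripper opens to 85 mm and grips with 20 to 120 N. Pads are 22 mm wide; open, the fingers measure 114 mm over their backs; the gripper's body (76 mm by 85 mm) begins 54 mm behind the grasp point. The pads swing forward as they close: fully open they stand 13 mm farther back than shut.
Start: joints at [1.202, 0.332, -0.065, 1.46, 0.022, 1.35, -0.088], TCP at [211.867, -588.02, 192.938] pointing down, gripper open.
Joint ranges: [-2.6, 2.6], [-0.5, 2.12], [-1.47, 1.34], [0.16, 2.42], [-1.27, 4.41], [0.06, 2.06], [-2.6, 2.6]. Speed limits (rad/s): [2.22, 2.22, 2.79, 2.79, 3.14, 3.14, 3.14].

INTERFACE

Orientations are given as a rotation vector (axis times angle).
In Python, from plant import r gives the robot as it stands.
- The arm moves only by the tool move_arm, never from a script. Its argument "increments" is a list of rows, each an object of numbers: "x", "y", "z": the shift along the tool's x, y, z in units of 12 cm (1.0 is 12 cm); "yaw": the turn about the tool's z in units of 45 degrees (1.0 is 45 degrees); "hand": the opening, from 0 (shut) to 1 (fully open). In form: [{"x": .., "y": .., "z": .., "yaw": .., "hand": ..}, ...]. A call has exactly 5 rows; each row is the pose to reach, as a shift and turn from the pose commanded when the call began, along the tool's axes at that moment; what a row does not reach only later rows make up. A row lasts 1/12 s, in which the tool goes at most 41.7 mm and 7.16 degrees, less where a joint would pass 70% of its speed; a pose out of reach is approached as far as the arm can. A call with a number of a shift or a turn outside -1 to 1 is refused whole. A call with a gripper value outside its range is refused whole. The fingers move at their own pace and stop on an object; "newtons" is the grip in N (left out, the last holds). Time passes only in rows, so rows that repeat a pose let the fingers close, or fill a call up. It gives the time, the measured TCP pose, the force, the opening and the grip force at its end, in the units of the state.
- r.sense(): the state, without advancing time (a new reading comes with each control period).
- r.capture(name): name is "scene" or "top" or "wrist"; returns a dict with "color" (480x640x3 uint8, red, green, blue), "depth" (480x640 float32, mm along the optical axis (not along the pixel's ray), 0 where there is no reading), "mtx" (3x3 intrinsics, pixels), "eye" and "rotation" of the camera in the world. Camera axes: x right, y up, looking along -z (the intrinsics and any distortion apply to the point x, -y, -z); pixel columns grow to the right and rows downward; lengths in mm; the calibration is good to about 2 mm. The wrist camera is an equidistant fisheye: a pixel r from the principal point sees the ray r / f radians off the axis. A picture is of the moment at which its call begins.
- r.sign_off(): hands the job in; it is judged then, once.
The state is a dict: "clock": time; "joints": joint angles; "qvel": joint speeds; "tau": joint torques, N m; "ee_pos": TCP position; "tool_rot": TCP orientation; "contact_force": force on the tool from outside, world axes, zero at the start; "wrist_torque": the same for the moment, N m; "grip_width": finger opening in mm; "grip_force": force on a finger pad.
Only numpy, scipy, OpenCV 4.12 (cv2) and the standard library are available. Lean on these libraries where they do the work, as an engineer would, in place of code of your own. Each camera call takes 0.05 s, during which the arm holds its last target. There are 200 camera calls.

TASK

Push the feeder's catch tray fully home with the fingertips; then press the feeder's two keys down together, one fingertip on each, and keep both fully down until the dowel has rolled out and lies still in the tray, then let both keys come up. Do not press the keys before the tray is home, never press one key down alone, do not touch, lift or carry the dowel, and leave the other things on the table where they stand.

Things in the scene. Friction and masses are not known exactly. Their poses are not given: they have to be found in the camera images.
- feeder: Fixed plywood dowel feeder, 270 x 150 mm. Origin on the table, +z up. Along its x, in mm: tray lane -170 to -40 (outlet), ramp -50 to 37 sloping 12 degrees down to -x, between side cheeks 98 high at y +/-67; key block 36 to 98, top at z 85. Two steel pins stick 7 mm out of the ramp at x -20, y +/-35 and hold the dowel back; each sinks with the key of its side.
- key_left_top (a point): Centre of the top of the left key (feeder's +y): a plain round grey push key, 30 mm across, standing 15 mm above the key block (100 mm above the table when up). At feeder x = 64, y = 35 mm; the two keys are 70 mm apart centre to centre.
- key_right_top (a point): Centre of the top of the right key (feeder's -y), the same as the left, at feeder x = 64, y = -35 mm.
- key_left (a joint): Travel of the left key downwards in m: 0 up, 0.010 fully down at a hard stop. Springs back; starts to move at 1.2 N, needs 4 N to be fully down. Its pin is clear of the dowel from about 0.007.
- key_right (a joint): Travel of the right key, the same as the left.
- tray_push (a point): Middle of the outer face of the catch tray's upright front plate (the face looks to the feeder's -x), 50 mm above the table. The plate is 134 mm wide, 6 mm thick, from 10 to 72 mm above the table. Axes as the feeder's: pushing home is towards +x. At home it lies at feeder x = -138 mm. The last 30 mm or so of the feeder's base board (8 mm high) lie in front of the plate when home.
- tray (a joint): How far the tray is out along its runners, in m: 0 is home against a hard stop, 0.09 fully out. Sliding takes about 2 N; it stays where it is left.
- tray_in (a point): Centre of the tray's inner floor, 14 mm above the table; axes as the feeder's. The inside is 88 mm (x) by 122 mm (y), side walls 32 mm high above the floor. At home it lies at feeder x = -85 mm and its back wall is under the ramp's lip.
- dowel_center (a point): Centre of the loose wooden dowel, 22 mm diameter, 110 mm long, 35 g. It waits across the ramp at feeder x = -8 mm, centre 80 mm and top 91 mm above the table, axis along the feeder's y, and rolls down by itself once both pins have sunk, in about 1 s.
- figure_a: Bystander: terracotta figurine, 85 mm tall, 38 mm foot, standing by the feeder; origin at its foot.
- figure_b: Bystander: white ceramic figurine, 68 mm tall, 42 mm foot, standing by the feeder; origin at its foot.
- tape_roll: Bystander: paper tape roll, 68 mm across, 24 mm high, lying by the feeder; origin under its centre.
- glue_bottle: Bystander: yellow glue bottle, 60 mm across, 160 mm tall; origin under its centre.
- paper_cup: Bystander: paper cup, 72 mm across, 75 mm tall; origin under its centre.
- spool: Bystander: empty wooden spool, 60 mm across, 60 mm tall; origin under its centre.
- brush: Bystander: brush lying flat, handle along its -x.
There are look-alikes about, which are no part of the job. Leave any black or green look-alike of the part that bears dowel_center alone.

How it is judged:
By the outcome, as a careful person would: the job done as asked, in the order asked, and still so for the second after the job is handed in, with the robot touching nothing.
It also fails if it takes over 45 s, if anything falls off the work surface, if the arm or the gripper's body presses on something with over 40 N, if the wrist force passes 120 N, or if a joint passes its speed limit or range.

## Working session

There is one attempt and no reset: what is moved stays moved. The work goes in short steps, Python scripts to look and compute and a tool call to move; the robot and the scene stay as the last step left them, time stands still between calls to the robot, and variables do not carry over. Pictures are saved under pics/ and viewed, at most 10 in all, crops included, and the job is handed in when it is done.

Besides the shell and the picture viewer there is one more tool, called after "Call:" in YAML: its name, and indented under it one key for each argument. move_arm: Moves the arm, as the interface text tells. Its arguments: {"type":"object","properties":{"increments":{"type":"array"},"newtons":{"type":"number"}},"required":["increments"]}

```bash
mkdir -p pics; cat > h.py <<'E'
import numpy as np, cv2
from plant import r
def pt(c,u,v,depth=None):
    d=c["depth"][v,u] if depth is None else depth
    m=c["mtx"]; p=np.array([(u-m[0,2])/m[0,0]*d,-(v-m[1,2])/m[1,1]*d,-d])
    return np.array(c["eye"])+np.array(c["rotation"])@p
def cloud(c):
    v,u=np.mgrid[0:480,0:640]; d=c["depth"]; m=c["mtx"]
    p=np.stack([(u-m[0,2])/m[0,0]*d,-(v-m[1,2])/m[1,1]*d,-d],-1)
    return p@np.array(c["rotation"]).T+np.array(c["eye"])
E
python3 - <<'E'
from h import *
print(r.sense())
for n in("scene","top"):
    c=r.capture(n); cv2.imwrite(f"pics/{n}0.png",c["color"][...,::-1]); np.savez(f"{n}0.npz",**{k:np.array(v) for k,v in c.items() if k!='name'})
    print(n,c["eye"],c["rotation"],c["mtx"],[k for k in c])
E
```

```text
{'clock': 0.0, 'joints': array([ 1.20239204,  0.33286688, -0.06467399,  1.4609762 ,  0.02159508,
        1.34990005, -0.0885195 ]), 'qvel': array([ 0.00084519,  0.00072223,  0.00057611, -0.00014884,  0.00104983,
        0.00069214,  0.00079485]), 'tau': array([-3.23334698e-04, -6.25454092e+01,  4.89147229e-02, -3.91600013e+01,
        1.61978218e-02,  1.00559779e-02,  2.71405042e-05]), 'ee_pos': array([ 211.67258783, -587.58929032,  192.10237625]), 'tool_rot': array([-3.09335846e+00, -5.40205237e-01,  5.05243586e-04]), 'contact_force': array([-0.43538237,  0.53600937, -0.71741018]), 'wrist_torque': array([ 0.01462184,  0.06038262, -0.05656975]), 'grip_force': 0.0, 'grip_width': 85.12956446318395}
scene [1262.45490832 -454.05638394  697.98885804] [0.87385496 0.50424816 0.94842447] [[435.31157129   0.         321.19266267]
 [  0.         435.31157129 231.75383282]
 [  0.           0.           1.        ]] ['color', 'depth', 'mtx', 'eye', 'rotation']
top [ 258.72813873   13.74191062 1215.10119534] [ 0.17122526 -0.18593305 -1.58074858] [[525.37882247   0.         327.01234037]
 [  0.         525.37882247 237.17113091]
 [  0.           0.           1.        ]] ['color', 'depth', 'mtx', 'eye', 'rotation']
```

```bash
sed -i 's/np.array(c\["rotation"\])/cv2.Rodrigues(np.array(c["rotation"]))[0]/' h.py; cat h.py | head -6
```

```text
import numpy as np, cv2
from plant import r
def pt(c,u,v,depth=None):
    d=c["depth"][v,u] if depth is None else depth
    m=c["mtx"]; p=np.array([(u-m[0,2])/m[0,0]*d,-(v-m[1,2])/m[1,1]*d,-d])
    return np.array(c["eye"])+cv2.Rodrigues(np.array(c["rotation"]))[0]@p
```

View pics/scene0.png

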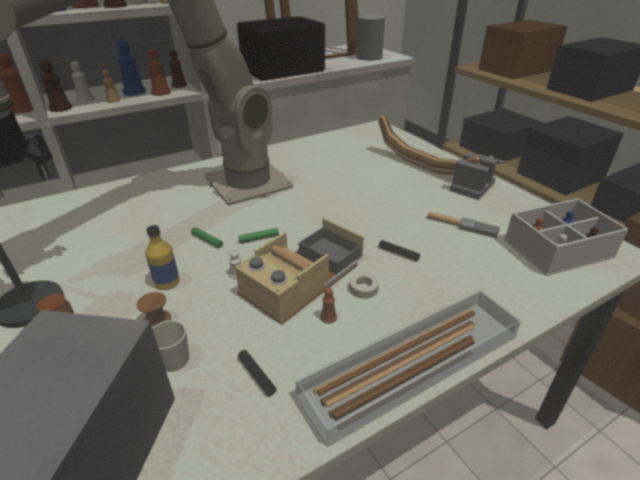

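View pics/top0.png

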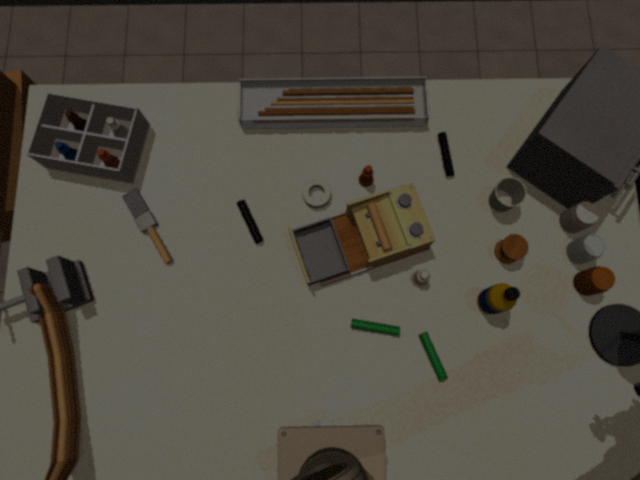

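```bash
cat > m.py <<'E'
from h import *
c=dict(np.load("top0.npz")); P=cloud(c); col=c["color"].astype(int)
def ray(c,u,v,z):
    a=pt(c,u,v,1000.); e=c["eye"]; return e+(a-e)*(z-e[2])/(a[2]-e[2])
crop=c["color"][150:310,270:460]; cv2.imwrite("pics/crop0.png",cv2.resize(crop[...,::-1],None,fx=4,fy=4,interpolation=cv2.INTER_CUBIC)[:600])
for u,v,z in[(404,201,100),(417,230,100),(298,255,72),(377,225,91),(367,178,40),(317,193,24),(423,277,40),(505,296,160),(600,130,0)]:
    print(u,v,ray(c,u,v,z).round(1),P[v,u].round(1))
# key masks: grey blobs in the box region
hsv=cv2.cvtColor(c["color"],cv2.COLOR_RGB2HSV)
m=((hsv[...,1]<70)&(P[...,2]>85)&(P[...,2]<115)).astype(np.uint8); m[:,:385]=0;m[:,440:]=0;m[:180]=0;m[250:]=0
n,l,s,ce=cv2.connectedComponentsWithStats(m)
for i in range(1,n):
    if s[i,4]>30: print(s[i],ce[i],ray(c,*ce[i],100).round(1))
E
python3 m.py
```

```text
404 201 [ 595.5 -171.2  100. ] [ 595.  -170.9  101.9]
417 230 [ 528.9 -196.3  100. ] [ 528.4 -195.8  102.4]
298 255 [483.1  65.6  72. ] [482.   65.3  77.5]
377 225 [ 544.  -110.1   91. ] [ 544.6 -110.4   88.5]
367 178 [671.6 -96.7  40. ] [667.8 -95.7  50.8]
317 193 [641.6  21.8  24. ] [649.9  22.   -2. ]
423 277 [ 434.  -214.9   40. ] [ 430.3 -210.    65.3]
505 296 [ 374.7 -354.7  160. ] [ 376.2 -359.4  146.4]
600 130 [ 803. -688.    0.] [ 714.4 -573.8  197.8]
[396 193  17  17 205] [403.91219512 200.9902439 ] [ 595.6 -171.   100. ]
[407 222  17  16 210] [415.27619048 229.65238095] [ 529.8 -192.5  100. ]
```

View pics/crop0.png

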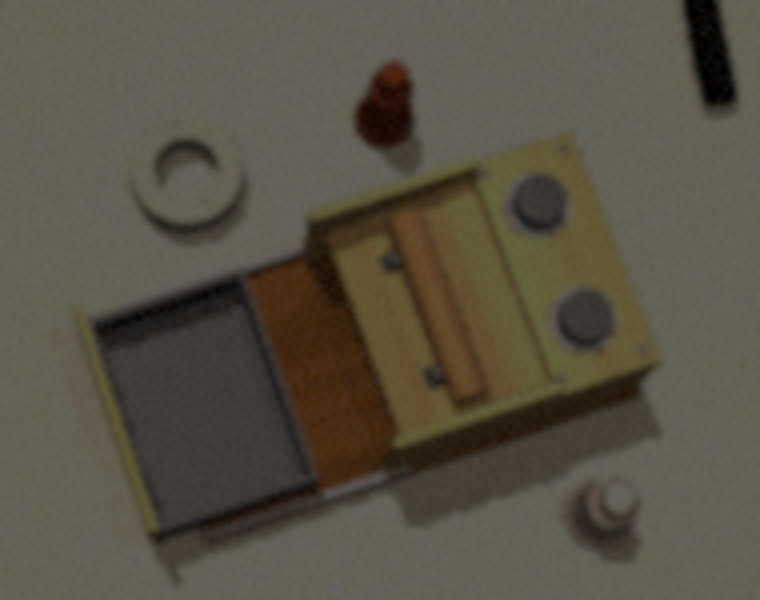

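The dowel between the two pins at (377,225) is the real one: it is plain wood, lies on the ramp, and the crop confirms it. The keys are at (404,201) and (415,230). The tray is about 58 mm out. First I raise the arm and turn the gripper.

```bash
cat > d.py <<'E'
import sys; from h import *
# feeder frame from key centres
L=np.array([595.6,-171.]);R=np.array([529.8,-192.5])
fy=(L-R)/np.linalg.norm(L-R); fx=np.array([fy[1],-fy[0]]); O=(L+R)/2-64*fx
def go(fxv,fyv,z):
    s=r.sense(); M=cv2.Rodrigues(s["tool_rot"])[0]
    w=np.r_[O+fx*fxv+fy*fyv,z]; d=M.T@(w-s["ee_pos"])/120
    yaw=np.degrees(np.arctan2(*(M.T@np.r_[fy,0])[[0,1]]))
    e=s["ee_pos"]; q=e[:2]-O
    print("t",s["clock"],"ee",e.round(1),"feeder",(q@fx).round(1),(q@fy).round(1),"need xyz",d.round(3),"yaw",round(-yaw/45,3),"F",s["contact_force"].round(1),"w",round(s["grip_width"],1))
if __name__=="__main__": go(*map(float,sys.argv[1:4]))
E
python3 d.py 64 0 250
```

```text
t 0.1 ee [ 211.7 -587.6  192.2] feeder 340.8 -459.7 need xyz [ 3.898 -2.192 -0.479] yaw -1.962 F [-0.6 -1.2  0. ] w 85.1
```

Call:
move_arm:
  increments:
    - {"z":-0.2,"yaw":-0.15,"hand":0.5}
    - {"z":-0.4,"yaw":-0.3,"hand":0.5}
    - {"z":-0.6,"yaw":-0.45,"hand":0.5}
    - {"z":-0.6,"yaw":-0.6,"hand":0.5}
    - {"z":-0.6,"yaw":-0.75,"hand":0.5}

```text
invalid input
```

```bash
python3 d.py 64 0 250
```

```text
t 0.1 ee [ 211.7 -587.6  192.2] feeder 340.8 -459.7 need xyz [ 3.898 -2.192 -0.479] yaw -1.962 F [-0.6 -1.2  0. ] w 85.1
```

Perhaps every row needs all its fields.

Call:
move_arm:
  increments:
    - {"x":0,"y":0,"z":-0.2,"yaw":-0.15,"hand":0.5}
    - {"x":0,"y":0,"z":-0.4,"yaw":-0.3,"hand":0.5}
    - {"x":0,"y":0,"z":-0.6,"yaw":-0.45,"hand":0.5}
    - {"x":0,"y":0,"z":-0.6,"yaw":-0.6,"hand":0.5}
    - {"x":0,"y":0,"z":-0.6,"yaw":-0.75,"hand":0.5}

```text
clock: 0.52
ee_pos: [212.1, -588.6, 266.4]
tool_rot: [2.798, 1.423, -0.0]
contact_force: [0.3, -0.6, -1.5]
grip_width: 42.8
grip_force: 0.0
```

```bash
python3 d.py 64 0 250
```

```text
t 0.5167 ee [ 212.1 -588.6  266.4] feeder 341.8 -459.6 need xyz [4.461 0.362 0.132] yaw -1.204 F [ 0.3 -0.6 -1.5] w 42.8
```

Call:
move_arm:
  increments:
    - {"x":0.25,"y":0.02,"z":0,"yaw":0,"hand":0.5}
    - {"x":0.5,"y":0.04,"z":0,"yaw":0,"hand":0.5}
    - {"x":0.75,"y":0.06,"z":0,"yaw":0,"hand":0.5}
    - {"x":1,"y":0.08,"z":0,"yaw":0,"hand":0.5}
    - {"x":1,"y":0.08,"z":0,"yaw":0,"hand":0.5}

```text
clock: 0.93
ee_pos: [296.3, -492.2, 265.2]
tool_rot: [-2.798, -1.427, -0.004]
contact_force: [0.1, 0.7, -0.2]
grip_width: 42.6
grip_force: 0.0
```

Call:
move_arm:
  increments:
    - {"x":0.25,"y":0.02,"z":0,"yaw":0,"hand":0.5}
    - {"x":0.5,"y":0.04,"z":0,"yaw":0,"hand":0.5}
    - {"x":0.75,"y":0.06,"z":0,"yaw":0,"hand":0.5}
    - {"x":1,"y":0.08,"z":0,"yaw":0,"hand":0.5}
    - {"x":1,"y":0.08,"z":0,"yaw":0,"hand":0.5}

```text
clock: 1.35
ee_pos: [374.6, -400.9, 265.0]
tool_rot: [-2.798, -1.427, -0.004]
contact_force: [-0.4, 0.3, 0.2]
grip_width: 42.6
grip_force: 0.0
```

Call:
move_arm:
  increments:
    - {"x":0.25,"y":0.02,"z":0,"yaw":0,"hand":0.5}
    - {"x":0.5,"y":0.04,"z":0,"yaw":0,"hand":0.5}
    - {"x":0.75,"y":0.06,"z":0,"yaw":0,"hand":0.5}
    - {"x":1,"y":0.08,"z":0,"yaw":0,"hand":0.5}
    - {"x":1,"y":0.08,"z":0,"yaw":0,"hand":0.5}

```text
clock: 1.77
ee_pos: [452.8, -309.7, 264.8]
tool_rot: [-2.797, -1.427, -0.004]
contact_force: [0.5, 0.2, 0.5]
grip_width: 42.7
grip_force: 0.0
```

Call:
move_arm:
  increments:
    - {"x":0.25,"y":0.02,"z":0,"yaw":-0.15,"hand":0.5}
    - {"x":0.5,"y":0.04,"z":0,"yaw":-0.3,"hand":0.5}
    - {"x":0.75,"y":0.06,"z":0,"yaw":-0.45,"hand":0.5}
    - {"x":1,"y":0.08,"z":0,"yaw":-0.6,"hand":0.5}
    - {"x":1,"y":0.08,"z":0,"yaw":-0.75,"hand":0.5}

```text
clock: 2.18
ee_pos: [531.0, -218.6, 264.5]
tool_rot: [-2.257, -2.183, -0.004]
contact_force: [-0.0, 1.3, 0.8]
grip_width: 42.7
grip_force: 0.0
```

```bash
python3 d.py -250 0 250
```

```text
t 2.1833 ee [ 531.  -218.6  264.5] feeder 89.1 -41.6 need xyz [ 2.774 -0.641  0.129] yaw -0.444 F [-0.   1.3  0.8] w 42.7
```

Call:
move_arm:
  increments:
    - {"x":0.25,"y":-0.06,"z":0,"yaw":-0.11,"hand":0.5}
    - {"x":0.5,"y":-0.12,"z":0,"yaw":-0.22,"hand":0.5}
    - {"x":0.75,"y":-0.18,"z":0,"yaw":-0.33,"hand":0.5}
    - {"x":1,"y":-0.23,"z":0,"yaw":-0.444,"hand":0.5}
    - {"x":1,"y":-0.23,"z":0,"yaw":-0.444,"hand":0.5}

```text
clock: 2.6
ee_pos: [505.6, -97.1, 265.4]
tool_rot: [-1.845, -2.542, -0.002]
contact_force: [0.2, -0.1, 0.8]
grip_width: 42.5
grip_force: 0.0
```

```bash
python3 d.py -250 0 250
```

```text
t 2.6 ee [505.6 -97.1 265.4] feeder -34.2 -28.0 need xyz [1.799 0.232 0.13 ] yaw -0.001 F [ 0.2 -0.1  0.8] w 42.5
```

Call:
move_arm:
  increments:
    - {"x":0.25,"y":0.06,"z":0,"yaw":0,"hand":0.5}
    - {"x":0.5,"y":0.12,"z":0,"yaw":0,"hand":0.5}
    - {"x":0.75,"y":0.18,"z":0,"yaw":0,"hand":0.5}
    - {"x":1,"y":0.23,"z":0,"yaw":0,"hand":0.5}
    - {"x":1,"y":0.23,"z":0,"yaw":0,"hand":0.5}

```text
clock: 3.02
ee_pos: [495.9, 25.6, 265.3]
tool_rot: [-1.852, -2.537, -0.002]
contact_force: [0.1, 1.7, -0.1]
grip_width: 42.4
grip_force: 0.0
```

Call:
move_arm:
  increments:
    - {"x":0.25,"y":0,"z":0,"yaw":0,"hand":0.5}
    - {"x":0.5,"y":0,"z":0,"yaw":0,"hand":0.5}
    - {"x":0.75,"y":0,"z":0,"yaw":0,"hand":0.5}
    - {"x":0.8,"y":0,"z":0,"yaw":0,"hand":0.5}
    - {"x":0.8,"y":0,"z":0,"yaw":0,"hand":0.5}

```text
clock: 3.43
ee_pos: [467.6, 112.7, 265.1]
tool_rot: [1.857, 2.533, 0.0]
contact_force: [0.1, -0.9, -0.1]
grip_width: 42.7
grip_force: 0.0
```

Call:
move_arm:
  increments:
    - {"x":0,"y":0,"z":0.25,"yaw":0,"hand":0.5}
    - {"x":0,"y":0,"z":0.5,"yaw":0,"hand":0.5}
    - {"x":0,"y":0,"z":0.75,"yaw":0,"hand":0.5}
    - {"x":0,"y":0,"z":1,"yaw":0,"hand":0.5}
    - {"x":0,"y":0,"z":1,"yaw":0,"hand":0.5}

```text
clock: 3.85
ee_pos: [465.4, 108.0, 139.8]
tool_rot: [-1.862, -2.524, 0.009]
contact_force: [-1.0, -0.7, -0.5]
grip_width: 42.4
grip_force: 0.0
```

```bash
python3 - <<'E'
from d import *
go(-250,0,42)
c=r.capture("top"); cv2.imwrite("pics/c1.png",cv2.resize(c["color"][150:350,230:490][...,::-1],None,fx=3,fy=3,interpolation=cv2.INTER_CUBIC))
E
```

```text
t 3.85 ee [465.4 108.  139.8] feeder -241.7 -2.5 need xyz [0.069 0.026 0.815] yaw -0.021 F [-1.  -0.7 -0.5] w 42.4
```

View pics/c1.png

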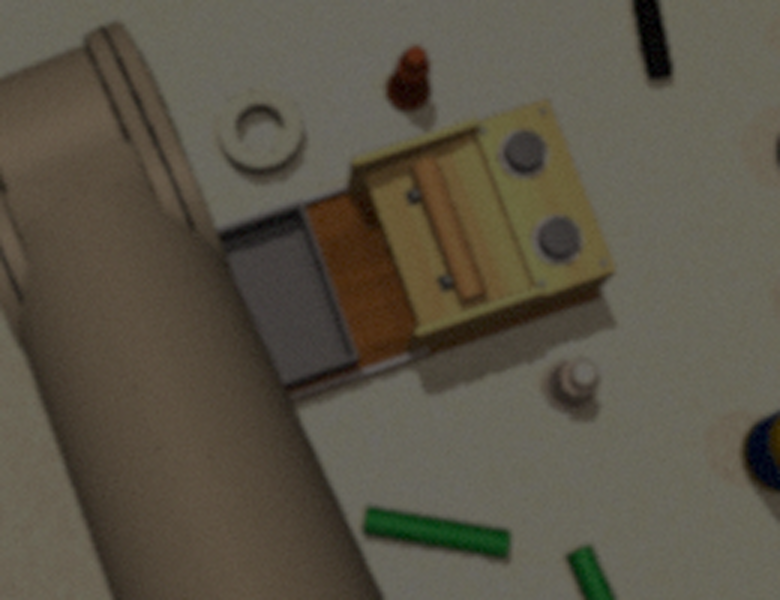

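The tray is still out and the feeder is untouched. The arm now hides the front plate. Next I go down in front of it.

Call:
move_arm:
  increments:
    - {"x":0.07,"y":0.02,"z":0.2,"yaw":-0.02,"hand":0.5}
    - {"x":0.07,"y":0.02,"z":0.4,"yaw":-0.02,"hand":0.5}
    - {"x":0.07,"y":0.02,"z":0.6,"yaw":-0.02,"hand":0.5}
    - {"x":0.07,"y":0.02,"z":0.8,"yaw":-0.02,"hand":0.5}
    - {"x":0.07,"y":0.02,"z":0.8,"yaw":-0.02,"hand":0.5}

```text
clock: 4.32
ee_pos: [467.0, 118.1, 47.1]
tool_rot: [-1.843, -2.541, 0.004]
contact_force: [-1.2, -0.9, -0.4]
grip_width: 42.7
grip_force: 0.0
```

```bash
python3 d.py -150 0 42
```

```text
t 4.3167 ee [467.  118.1  47.1] feeder -250.8 2.2 need xyz [-0.84  -0.018  0.042] yaw 0.0 F [-1.2 -0.9 -0.4] w 42.7
```

Call:
move_arm:
  increments:
    - {"x":-0.08,"y":-0.01,"z":0.03,"yaw":0,"hand":0.5}
    - {"x":-0.16,"y":-0.02,"z":0.03,"yaw":0,"hand":0.5}
    - {"x":-0.24,"y":-0.02,"z":0.03,"yaw":0,"hand":0.5}
    - {"x":-0.32,"y":-0.02,"z":0.03,"yaw":0,"hand":0.5}
    - {"x":-0.4,"y":-0.02,"z":0.03,"yaw":0,"hand":0.5}

```text
clock: 4.73
ee_pos: [481.8, 71.7, 46.4]
tool_rot: [1.843, 2.542, 0.001]
contact_force: [-0.1, -0.3, -0.6]
grip_width: 42.5
grip_force: 0.0
```

Call:
move_arm:
  increments:
    - {"x":-0.07,"y":0,"z":0,"yaw":0,"hand":0.5}
    - {"x":-0.14,"y":0,"z":0,"yaw":0,"hand":0.5}
    - {"x":-0.21,"y":0,"z":0,"yaw":0,"hand":0.5}
    - {"x":-0.28,"y":0,"z":0,"yaw":0,"hand":0.5}
    - {"x":-0.33,"y":0,"z":0,"yaw":0,"hand":0.5}

```text
clock: 5.15
ee_pos: [493.2, 34.6, 45.3]
tool_rot: [1.843, 2.544, -0.0]
contact_force: [-0.2, -0.3, -0.3]
grip_width: 42.7
grip_force: 0.0
```

```bash
python3 d.py -150 0 42
```

```text
t 5.15 ee [493.2  34.6  45.3] feeder -163.2 1.2 need xyz [-0.11  -0.01   0.027] yaw 0.001 F [-0.2 -0.3 -0.3] w 42.7
```

```bash
python3 - <<'E'
from h import *
a=r.capture("scene"); b=r.capture("wrist")
i=cv2.resize(a["color"][190:340,200:400],(800,600),interpolation=cv2.INTER_CUBIC)
cv2.imwrite("pics/c2.png",cv2.resize(np.hstack([i,cv2.resize(b["color"],(800,600))]),(800,300))[...,::-1])
print(b["eye"],b["rotation"],b["mtx"])
E
```

```text
[466.69040456 111.2031623  226.7066642 ] [-0.32244989 -0.05168039  0.3129326 ] [[371.64829954   0.         315.40007124]
 [  0.         371.64829954 244.29155039]
 [  0.           0.           1.        ]]
```

View pics/c2.png

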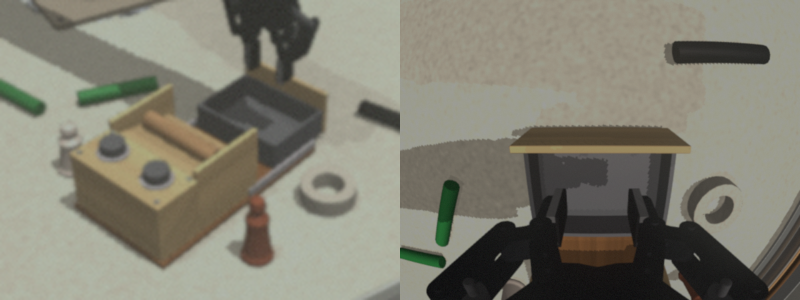

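```bash
python3 - <<'E'
from d import *
a=r.capture("scene"); P=cloud(a)
Q=P[...,:2]-O; F=np.stack([Q@fx,Q@fy,P[...,2]],-1).round(0)
for v in range(204,246,3): print(v,[tuple(int(t) for t in F[v,u]) for u in (328,334,338,342,346,350,354)])
b=r.capture("wrist"); P=b["depth"]; print(P[195:260:6,480*0+315].round(0), P[222,200:460:20])
hs=cv2.cvtColor(a["color"],cv2.COLOR_RGB2HSV); print(F[225:250:5,350:364:3])
E
```

```text
204 [(-173, -27, 137), (-145, 16, 166), (-146, 27, 170), (-163, 26, 162), (-174, 29, 158), (-149, 60, 182), (-153, 68, 183)]
207 [(-168, -23, 132), (-347, -151, -1), (-146, 27, 162), (-160, 28, 156), (-173, 30, 151), (-152, 58, 172), (-157, 66, 172)]
210 [(-167, -21, 125), (-334, -139, -1), (-146, 28, 154), (-157, 31, 150), (-169, 33, 145), (-153, 58, 163), (-162, 63, 161)]
213 [(-164, -19, 118), (-320, -128, -1), (-150, 25, 143), (-154, 34, 144), (-151, 48, 151), (-150, 60, 157), (-170, 57, 146)]
216 [(-163, -18, 109), (-303, -114, 2), (-152, 23, 133), (-154, 33, 135), (-151, 48, 143), (-154, 58, 146), (-173, 56, 136)]
219 [(-167, -22, 97), (-293, -105, 1), (-301, -97, 0), (-153, 35, 128), (-149, 50, 137), (-322, -69, 2), (-332, -61, 0)]
222 [(-167, -21, 88), (-194, -24, 73), (-152, 23, 115), (-157, 32, 116), (-166, 37, 114), (-310, -59, 1), (-319, -51, 0)]
225 [(-195, -45, 55), (-191, -21, 67), (-152, 23, 106), (-154, 34, 110), (-166, 38, 106), (-301, -52, -1), (-304, -40, 2)]
228 [(-190, -41, 49), (-194, -24, 55), (-152, 23, 97), (-156, 33, 100), (-170, 34, 93), (-287, -41, 0), (-
[... 654 characters left out ...]
. 227.] [186.05742 185.66248 186.16989 184.39578 183.32224 182.56169 183.87697
 184.15926 185.048   183.4646  185.73895 185.89243 186.7514 ]
[[[-301.  -52.   -1.]
  [-303.  -42.    2.]
  [-308.  -35.    2.]
  [-314.  -29.    2.]
  [-320.  -23.    1.]]

 [[-194.   29.   72.]
  [-284.  -28.    0.]
  [-290.  -21.    0.]
  [-297.  -16.   -1.]
  [-303.  -10.   -2.]]

 [[-192.   32.   59.]
  [-193.   40.   63.]
  [-190.   52.   69.]
  [-191.   60.   72.]
  [-195.   67.   73.]]

 [[-188.   35.   47.]
  [-191.   42.   48.]
  [-192.   51.   52.]
  [-192.   61.   57.]
  [-192.   69.   61.]]

 [[-188.   36.   31.]
  [-189.   44.   35.]
  [-188.   55.   40.]
  [-182.   68.   50.]
  [-192.   70.   46.]]]
```

```bash
python3 - <<'E'
from d import *
b=r.capture("wrist"); d=b["depth"]; m=b["mtx"]; v,u=np.mgrid[0:480,0:640]
a=(u-m[0,2])/m[0,0]; e=(v-m[1,2])/m[1,1]; t=np.hypot(a,e)+1e-9
k=np.tan(t)/t*d; p=np.stack([a*k,-e*k,-d],-1)@cv2.Rodrigues(b["rotation"])[0].T+b["eye"]
q=p[...,:2]-O; F=np.stack([q@fx,q@fy,p[...,2]],-1)
val=b["color"].max(-1)
for w in(230,250,255,260,500-250,365,370,375,380,385):
    print(w,[tuple(int(t) for t in F[y,w])+(int(val[y,w]),) for y in range(200,420,16)])
a=r.capture("scene"); P=cloud(a); Q=P[...,:2]-O; G=np.stack([Q@fx,Q@fy,P[...,2]],-1)
s=(a["color"].max(-1)<60)&(G[...,0]>-178)&(G[...,0]<-148)&(abs(G[...,1])<60)&(G[...,2]>55)
print(s.sum(),np.percentile(G[s],[0,1,5,20],axis=0).round(0), r.sense()["joints"].round(3))
E
```

```text
230 [(-199, -54, 0, 155), (-197, -46, 32, 78), (-197, -40, 62, 78), (-192, -38, 71, 149), (-161, -53, 13, 64), (-150, -54, 13, 60), (-139, -55, 15, 61), (-127, -56, 14, 53), (-171, -33, 105, 24), (-171, -30, 116, 21), (-176, -27, 132, 30), (-175, -25, 140, 20), (-181, -22, 154, 26), (-180, -21, 158, 27)]
250 [(-199, -41, 0, 154), (-197, -35, 33, 78), (-198, -30, 65, 81), (-192, -29, 71, 153), (-161, -40, 13, 65), (-151, -41, 15, 64), (-140, -42, 15, 63), (-175, -25, 100, 54), (-175, -23, 111, 58), (-175, -22, 122, 24), (-169, -22, 122, 29), (-246, 0, 226, 27), (-182, -16, 154, 25), (-182, -15, 160, 23)]
255 [(-199, -38, 0, 155), (-197, -32, 33, 76), (-197, -27, 64, 77), (-192, -26, 72, 153), (-161, -37, 13, 66), (-150, -38, 13, 65), (-140, -38, 14, 61), (-175, -23, 99, 57), (-175, -22, 111, 25), (-172, -21, 118, 23), (-167, -21, 119, 29), (-163, -21, 125, 27), (-155, -22, 124, 31), (-181, -14, 159, 34)]
260 [(-199, -34, 0, 156), (-197, -30, 33, 75), (-198, -25, 66, 81), (-193, -24, 73, 152), (-162, -34, 14, 67), (-151, -35, 13, 63), (-140, -35, 14, 63), (-176, -21, 100, 24), (-171, -
[... 1307 characters left out ...]
 (-197, 34, 32, 82), (-197, 29, 64, 78), (-192, 28, 71, 150), (-162, 40, 14, 92), (-151, 40, 13, 92), (-139, 41, 14, 90), (-176, 25, 100, 58), (-175, 23, 111, 53), (-175, 21, 121, 25), (-169, 22, 123, 33), (-162, 22, 123, 26), (-181, 16, 153, 23), (-181, 15, 159, 21)]
385 [(-199, 43, 0, 153), (-197, 37, 31, 79), (-197, 32, 61, 79), (-192, 30, 71, 151), (-162, 43, 14, 95), (-151, 43, 14, 93), (-139, 44, 14, 91), (-175, 27, 99, 59), (-176, 25, 112, 55), (-175, 23, 122, 54), (-171, 23, 126, 29), (-176, 20, 141, 23), (-180, 18, 152, 19), (-181, 17, 159, 24)]
851 [[-178.  -60.   90.]
 [-175.  -55.   95.]
 [-171.  -49.  110.]
 [-162.  -24.  139.]] [ 0.514  0.274 -0.753  1.936  0.22   1.014 -0.019]
```

The crop shows the fingertips above the tray. Both depth cameras put the tips about 40 mm higher than the reported TCP (tips at z≈85, reported 45), so they passed over the plate. The plate's outer face is still at feeder x≈-198. I'll back out, go down about 40 mm lower and rely on the cameras for height.

Call:
move_arm:
  increments:
    - {"x":0.1,"y":0,"z":-0.15,"yaw":0,"hand":0.5}
    - {"x":0.3,"y":0,"z":-0.15,"yaw":0,"hand":0.5}
    - {"x":0.5,"y":0,"z":-0.15,"yaw":0,"hand":0.5}
    - {"x":0.7,"y":0,"z":-0.15,"yaw":0,"hand":0.5}
    - {"x":0.7,"y":0,"z":-0.15,"yaw":0,"hand":0.5}

```text
clock: 5.87
ee_pos: [465.0, 120.7, 63.7]
tool_rot: [-1.834, -2.55, -0.002]
contact_force: [0.4, 0.1, 0.3]
grip_width: 42.6
grip_force: 0.0
```

```bash
cat > tip.py <<'E'
from d import *
def tip():
    b=r.capture("wrist"); d=b["depth"]; m=b["mtx"]; v,u=np.mgrid[0:480,0:640]
    a=(u-m[0,2])/m[0,0]; e=(v-m[1,2])/m[1,1]; t=np.hypot(a,e)+1e-9
    k=np.tan(t)/t*d; p=np.stack([a*k,-e*k,-d],-1)@cv2.Rodrigues(b["rotation"])[0].T+b["eye"]
    s=r.sense(); M=cv2.Rodrigues(s["tool_rot"])[0]
    T=(p-s["ee_pos"])@M   # tool coords
    k=(abs(T[...,0])<16)&(abs(T[...,1])<65)&(T[...,2]>-120)&(T[...,2]<20)&(b["color"].max(-1)<75)&(d>0)
    for n,h in(("-y",k&(T[...,1]<-5)),("+y",k&(T[...,1]>5))):
        q=T[h]; w=np.percentile(q[:,2],97) if len(q) else 0; z=q[q[:,2]>w-10]
        print(n,len(q),"tip z tool",np.percentile(q[:,2],[90,97,99.5]).round(1),"x",np.percentile(z[:,0],[2,98]).round(1),"y",np.percentile(z[:,1],[2,98]).round(1))
    return b,p
if __name__=="__main__":
    go(*map(float,sys.argv[1:4])); tip()
E
python3 tip.py -250 0 5
```

```text
t 5.8667 ee [465.  120.7  63.7] feeder -253.9 1.1 need xyz [-0.033 -0.01   0.489] yaw 0.011 F [0.4 0.1 0.3] w 42.6
-y 11778 tip z tool [-66.6 -52.7 -45.3] x [-7.2 13.8] y [-35.6 -22.4]
+y 11506 tip z tool [-66.  -52.5 -45. ] x [-7.2 13.9] y [19.8 32.9]
```

Call:
move_arm:
  increments:
    - {"x":0,"y":0,"z":0.1,"yaw":0,"hand":0.5}
    - {"x":0,"y":0,"z":0.2,"yaw":0,"hand":0.5}
    - {"x":0,"y":0,"z":0.3,"yaw":0,"hand":0.5}
    - {"x":0,"y":0,"z":0.4,"yaw":0,"hand":0.5}
    - {"x":0,"y":0,"z":0.48,"yaw":0,"hand":0.5}

```text
clock: 6.33
ee_pos: [465.9, 114.8, 3.6]
tool_rot: [-1.842, -2.543, 0.002]
contact_force: [0.1, 0.3, 0.1]
grip_width: 42.8
grip_force: 0.0
```

```bash
python3 tip.py -150 0 5
```

```text
t 6.3333 ee [465.9 114.8   3.6] feeder -248.0 0.1 need xyz [-0.816 -0.002 -0.012] yaw 0.001 F [0.1 0.3 0.1] w 42.8
-y 11572 tip z tool [-66.9 -53.4 -46.1] x [-8.9 11.3] y [-34.8 -21.6]
+y 11352 tip z tool [-67.2 -53.9 -46.5] x [-9.2 11.2] y [20.6 33.7]
```

Call:
move_arm:
  increments:
    - {"x":-0.1,"y":0,"z":0,"yaw":0,"hand":0.5}
    - {"x":-0.2,"y":0,"z":0,"yaw":0,"hand":0.5}
    - {"x":-0.28,"y":0,"z":0,"yaw":0,"hand":0.5}
    - {"x":-0.34,"y":0,"z":0,"yaw":0,"hand":0.5}
    - {"x":-0.4,"y":0,"z":0,"yaw":0,"hand":0.5}

```text
clock: 6.8
ee_pos: [481.6, 69.7, 5.5]
tool_rot: [-1.842, -2.544, -0.0]
contact_force: [-0.4, 2.2, -1.4]
grip_width: 42.4
grip_force: 1.2
```

Call:
move_arm:
  increments:
    - {"x":-0.05,"y":0,"z":0,"yaw":0,"hand":0.5}
    - {"x":-0.1,"y":0,"z":0,"yaw":0,"hand":0.5}
    - {"x":-0.15,"y":0,"z":0,"yaw":0,"hand":0.5}
    - {"x":-0.2,"y":0,"z":0,"yaw":0,"hand":0.5}
    - {"x":-0.25,"y":0,"z":0,"yaw":0,"hand":0.5}

```text
clock: 7.22
ee_pos: [491.0, 41.0, 5.6]
tool_rot: [-1.842, -2.545, 0.0]
contact_force: [-1.6, 2.0, -2.4]
grip_width: 42.3
grip_force: 1.1
```

```bash
python3 d.py -150 0 5
```

```text
t 7.2167 ee [491.   41.    5.6] feeder -170.0 1.1 need xyz [-0.167 -0.009  0.005] yaw 0.003 F [-1.6  2.  -2.4] w 42.3
```

Call:
move_arm:
  increments:
    - {"x":-0.04,"y":0,"z":0,"yaw":0,"hand":0.5}
    - {"x":-0.08,"y":0,"z":0,"yaw":0,"hand":0.5}
    - {"x":-0.11,"y":0,"z":0,"yaw":0,"hand":0.5}
    - {"x":-0.14,"y":0,"z":0,"yaw":0,"hand":0.5}
    - {"x":-0.16,"y":0,"z":0,"yaw":0,"hand":0.5}

```text
clock: 7.63
ee_pos: [497.0, 22.7, 5.7]
tool_rot: [-1.843, -2.544, 0.0]
contact_force: [-1.3, 1.3, -0.8]
grip_width: 42.8
grip_force: 1.0
```

Call:
move_arm:
  increments:
    - {"x":-0.01,"y":0,"z":0,"yaw":0,"hand":0.5}
    - {"x":-0.02,"y":0,"z":0,"yaw":0,"hand":0.5}
    - {"x":-0.03,"y":0,"z":0,"yaw":0,"hand":0.5}
    - {"x":-0.04,"y":0,"z":0,"yaw":0,"hand":0.5}
    - {"x":-0.04,"y":0,"z":0,"yaw":0,"hand":0.5}

```text
clock: 8.05
ee_pos: [498.7, 18.4, 5.7]
tool_rot: [1.842, 2.544, -0.0]
contact_force: [-0.0, 0.3, -0.5]
grip_width: 42.8
grip_force: 0.4
```

```bash
python3 d.py -150 0 5
```

```text
t 8.05 ee [498.7  18.4   5.7] feeder -146.1 1.3 need xyz [ 0.032 -0.011  0.006] yaw 0.002 F [-0.   0.3 -0.5] w 42.8
```

Call:
move_arm:
  increments:
    - {"x":-0.01,"y":0,"z":0,"yaw":0,"hand":0.5}
    - {"x":-0.02,"y":0,"z":0,"yaw":0,"hand":0.5}
    - {"x":-0.03,"y":0,"z":0,"yaw":0,"hand":0.5}
    - {"x":-0.04,"y":0,"z":0,"yaw":0,"hand":0.5}
    - {"x":-0.05,"y":0,"z":0,"yaw":0,"hand":0.5}

```text
clock: 8.47
ee_pos: [498.7, 18.3, 5.7]
tool_rot: [-1.835, -2.543, -0.004]
contact_force: [-13.1, 22.9, 8.1]
grip_width: 42.8
grip_force: 12.9
```

```bash
python3 - <<'E'
from d import *
go(-150,0,5)
a=r.capture("scene"); P=cloud(a); Q=P[...,:2]-O; G=np.stack([Q@fx,Q@fy,P[...,2]],-1)
s=(G[...,2]>50)&(G[...,2]<74)&(abs(G[...,1])<66)&(G[...,0]<-110)&(G[...,0]>-240)&(a["color"].max(-1)>75)
print(s.sum(),np.percentile(G[s][:,0],[5,50,95]))
E
```

```text
t 8.4667 ee [498.7  18.3   5.7] feeder -146.1 1.3 need xyz [ 0.033 -0.01   0.006] yaw 0.006 F [-13.1  22.9   8.1] w 42.8
356 [-134.90861968 -128.90712771 -126.6037657 ]
```

The force jumped to 26 N at a hard stop and the plate is at its home position, so the tray is home. Next I back off, rise and go over to the keys.

Call:
move_arm:
  increments:
    - {"x":0.15,"y":0,"z":0,"yaw":0,"hand":0.5}
    - {"x":0.35,"y":0,"z":0,"yaw":0,"hand":0.65}
    - {"x":0.4,"y":0,"z":-0.3,"yaw":0,"hand":0.65}
    - {"x":0.4,"y":0,"z":-0.6,"yaw":0,"hand":0.65}
    - {"x":0.4,"y":0,"z":-0.9,"yaw":0,"hand":0.65}

```text
clock: 8.93
ee_pos: [485.2, 59.3, 115.2]
tool_rot: [-1.84, -2.547, -0.0]
contact_force: [2.3, -0.1, 0.3]
grip_width: 55.5
grip_force: 0.0
```

Call:
move_arm:
  increments:
    - {"x":-0.2,"y":0,"z":-0.2,"yaw":0,"hand":0.65}
    - {"x":-0.4,"y":0,"z":-0.3,"yaw":0,"hand":0.65}
    - {"x":-0.6,"y":0,"z":-0.3,"yaw":0,"hand":0.65}
    - {"x":-0.8,"y":0,"z":-0.3,"yaw":0,"hand":0.65}
    - {"x":-1,"y":0,"z":-0.3,"yaw":0,"hand":0.65}

```text
clock: 9.35
ee_pos: [523.8, -57.2, 150.5]
tool_rot: [1.841, 2.542, 0.0]
contact_force: [0.3, 0.7, -0.6]
grip_width: 55.4
grip_force: 0.0
```

```bash
python3 tip.py 64 0 130
```

```text
t 9.35 ee [523.8 -57.2 150.5] feeder -66.4 1.7 need xyz [-1.087 -0.016  0.173] yaw 0.002 F [ 0.3  0.7 -0.6] w 55.4
-y 6441 tip z tool [-63.  -52.3 -46.5] x [-3.9 15.9] y [-41.1 -27.8]
+y 6002 tip z tool [-63.8 -52.8 -46.6] x [-3.9 15.9] y [27.1 40.3]
```

Call:
move_arm:
  increments:
    - {"x":-0.2,"y":-0.01,"z":0,"yaw":0,"hand":0.65}
    - {"x":-0.4,"y":-0.01,"z":0,"yaw":0,"hand":0.65}
    - {"x":-0.6,"y":-0.01,"z":0,"yaw":0,"hand":0.65}
    - {"x":-0.8,"y":-0.01,"z":0,"yaw":0,"hand":0.65}
    - {"x":-1,"y":-0.01,"z":0,"yaw":0,"hand":0.65}

```text
clock: 9.82
ee_pos: [559.8, -171.4, 150.0]
tool_rot: [1.842, 2.543, -0.0]
contact_force: [0.3, 1.0, 0.5]
grip_width: 55.4
grip_force: 0.0
```

Call:
move_arm:
  increments:
    - {"x":-0.05,"y":0,"z":0.1,"yaw":0,"hand":0.65}
    - {"x":-0.07,"y":0,"z":0.2,"yaw":0,"hand":0.65}
    - {"x":-0.07,"y":0,"z":0.3,"yaw":0,"hand":0.65}
    - {"x":-0.07,"y":0,"z":0.4,"yaw":0,"hand":0.65}
    - {"x":-0.07,"y":0,"z":0.4,"yaw":0,"hand":0.65}

```text
clock: 10.23
ee_pos: [560.1, -176.0, 98.6]
tool_rot: [-1.837, -2.543, 0.002]
contact_force: [-1.0, 0.5, 0.2]
grip_width: 55.6
grip_force: 0.0
```

```bash
python3 - <<'E'
from tip import *
go(64,0,75); b,p=tip()
q=p[...,:2]-O; F=np.stack([q@fx,q@fy,p[...,2]],-1)
hsv=cv2.cvtColor(b["color"],cv2.COLOR_RGB2HSV)
k=(F[...,2]>96)&(F[...,2]<105)&(F[...,0]>40)&(F[...,0]<90)
for s in(-1,1):
    h=k&(s*F[...,1]>10)&(abs(F[...,1])<60); print(s,h.sum(),np.percentile(F[h],[2,50,98],axis=0).round(1) if h.sum() else 0)
a=r.capture("scene")
cv2.imwrite("pics/c3.png",np.hstack([cv2.resize(a["color"][190:340,200:400],(400,300),interpolation=cv2.INTER_CUBIC),cv2.resize(b["color"],(400,300))])[...,::-1])
E
```

```text
t 10.2333 ee [ 560.1 -176.    98.6] feeder 57.8 -0.7 need xyz [-0.053  0.006  0.196] yaw 0.005 F [-1.   0.5  0.2] w 55.6
-y 14056 tip z tool [-0.5  1.5 11.2] x [-15.3   6. ] y [-45.6 -18.8]
+y 12318 tip z tool [-56.8   1.8  10. ] x [-14.5   6. ] y [22.2 46.7]
-1 1936 [[ 52.8 -45.8  97. ]
 [ 64.4 -31.7 100.4]
 [ 79.4 -19.5 101.7]]
1 1751 [[ 52.9  22.9  96.8]
 [ 63.5  34.4 100.4]
 [ 77.8  49.6 101.7]]
```

View pics/c3.png

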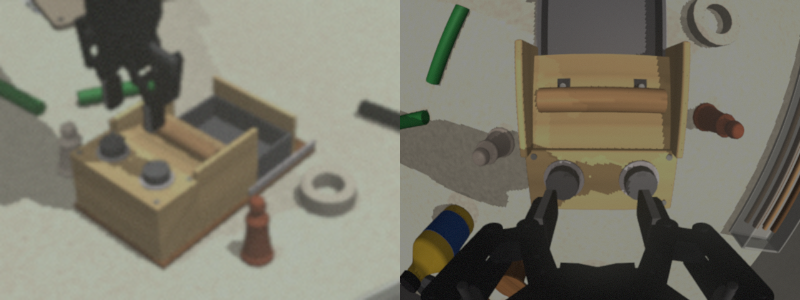

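The picture shows the tray home, the dowel still behind its pins, and both fingertips lined up above the keys at (565,178) and (640,178). I'll go down in small steps.

Call:
move_arm:
  increments:
    - {"x":-0.05,"y":0.01,"z":0.05,"yaw":0.005,"hand":0.65}
    - {"x":-0.05,"y":0.01,"z":0.1,"yaw":0.005,"hand":0.65}
    - {"x":-0.05,"y":0.01,"z":0.15,"yaw":0.005,"hand":0.65}
    - {"x":-0.05,"y":0.01,"z":0.2,"yaw":0.005,"hand":0.65}
    - {"x":-0.05,"y":0.01,"z":0.2,"yaw":0.005,"hand":0.65}

```text
clock: 10.75
ee_pos: [564.0, -182.9, 76.2]
tool_rot: [-1.846, -2.54, 0.001]
contact_force: [-0.7, -0.5, -0.0]
grip_width: 55.3
grip_force: 0.0
```

```bash
python3 - <<'E'
from tip import *
go(64,0,50)
a=r.capture("scene"); P=cloud(a); Q=P[...,:2]-O; G=np.stack([Q@fx,Q@fy,P[...,2]],-1)
for s in(-1,1):
    k=(a["color"].max(-1)<70)&(abs(G[...,0]-64)<20)&(abs(G[...,1]-s*35)<14)&(G[...,2]>104)&(G[...,2]<150)
    print(s,k.sum(),np.percentile(G[k],[2,50,98],axis=0).round(1))
E
```

```text
t 10.75 ee [ 564.  -182.9   76.2] feeder 65.5 0.9 need xyz [ 0.012 -0.007  0.218] yaw -0.003 F [-0.7 -0.5 -0. ] w 55.3
-1 82 [[ 59.  -29.9 121.6]
 [ 68.4 -26.6 135.4]
 [ 77.4 -24.8 149.5]]
1 65 [[ 61.3  34.4 126.8]
 [ 72.6  41.2 139.2]
 [ 76.3  44.5 148.7]]
```

Call:
move_arm:
  increments:
    - {"x":0.01,"y":-0.005,"z":0.03,"yaw":0,"hand":0.65}
    - {"x":0.01,"y":-0.005,"z":0.06,"yaw":0,"hand":0.65}
    - {"x":0.01,"y":-0.005,"z":0.09,"yaw":0,"hand":0.65}
    - {"x":0.01,"y":-0.005,"z":0.11,"yaw":0,"hand":0.65}
    - {"x":0.01,"y":-0.005,"z":0.11,"yaw":0,"hand":0.65}

```text
clock: 11.22
ee_pos: [563.5, -182.2, 63.8]
tool_rot: [-1.847, -2.54, 0.001]
contact_force: [-1.8, 0.1, 1.2]
grip_width: 55.4
grip_force: 0.0
```

```bash
python3 - <<'E'
from tip import *
go(64,0,50)
a=r.capture("scene"); b=r.capture("wrist")
cv2.imwrite("pics/c4.png",np.hstack([cv2.resize(a["color"][220:295,230:330],(400,300),interpolation=cv2.INTER_CUBIC),cv2.resize(b["color"][240:420,200:440],(400,300))])[...,::-1])
E
```

```text
t 11.2167 ee [ 563.5 -182.2   63.8] feeder 64.7 0.7 need xyz [ 0.005 -0.005  0.115] yaw -0.003 F [-1.8  0.1  1.2] w 55.4
```

View pics/c4.png

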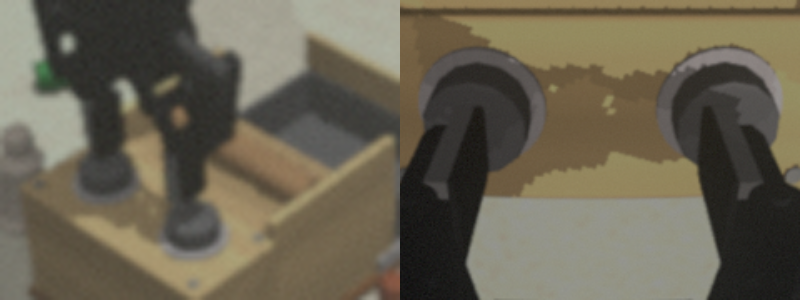

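Both tips sit centred just above the keys, so I press now.

Call:
move_arm:
  increments:
    - {"x":0.005,"y":-0.005,"z":0.03,"yaw":0,"hand":0.65}
    - {"x":0.005,"y":-0.005,"z":0.06,"yaw":0,"hand":0.65}
    - {"x":0.005,"y":-0.005,"z":0.09,"yaw":0,"hand":0.65}
    - {"x":0.005,"y":-0.005,"z":0.115,"yaw":0,"hand":0.65}
    - {"x":0.005,"y":-0.005,"z":0.12,"yaw":0,"hand":0.65}

```text
clock: 11.73
ee_pos: [563.4, -181.9, 50.0]
tool_rot: [1.847, 2.541, 0.0]
contact_force: [-1.6, 0.7, 6.0]
grip_width: 55.7
grip_force: 3.1
```

Call:
move_arm:
  increments:
    - {"x":0,"y":0,"z":0.02,"yaw":0,"hand":0.65}
    - {"x":0,"y":0,"z":0.04,"yaw":0,"hand":0.65}
    - {"x":0,"y":0,"z":0.05,"yaw":0,"hand":0.65}
    - {"x":0,"y":0,"z":0.055,"yaw":0,"hand":0.65}
    - {"x":0,"y":0,"z":0.055,"yaw":0,"hand":0.65}

```text
clock: 12.15
ee_pos: [563.6, -181.9, 47.3]
tool_rot: [1.846, 2.54, -0.002]
contact_force: [-16.3, 3.2, 38.9]
grip_width: 55.2
grip_force: 19.4
```

```bash
python3 d.py 64 0 50
```

```text
t 12.15 ee [ 563.6 -181.9   47.3] feeder 64.5 0.8 need xyz [ 0.004 -0.006 -0.023] yaw -0.003 F [-16.3   3.2  38.9] w 55.2
```

Call:
move_arm:
  increments:
    - {"x":0,"y":0,"z":-0.012,"yaw":0,"hand":0.65}
    - {"x":0,"y":0,"z":-0.012,"yaw":0,"hand":0.65}
    - {"x":0,"y":0,"z":-0.012,"yaw":0,"hand":0.65}
    - {"x":0,"y":0,"z":-0.012,"yaw":0,"hand":0.65}
    - {"x":0,"y":0,"z":-0.012,"yaw":0,"hand":0.65}

```text
clock: 12.57
ee_pos: [563.5, -181.9, 47.4]
tool_rot: [1.847, 2.54, -0.001]
contact_force: [-11.8, 1.8, 26.0]
grip_width: 55.3
grip_force: 13.2
```

Call:
move_arm:
  increments:
    - {"x":0,"y":0,"z":0,"yaw":0,"hand":0.65}
    - {"x":0,"y":0,"z":0,"yaw":0,"hand":0.65}
    - {"x":0,"y":0,"z":0,"yaw":0,"hand":0.65}
    - {"x":0,"y":0,"z":0,"yaw":0,"hand":0.65}
    - {"x":0,"y":0,"z":0,"yaw":0,"hand":0.65}

```text
clock: 12.98
ee_pos: [563.5, -181.9, 47.4]
tool_rot: [1.847, 2.54, -0.001]
contact_force: [-11.1, 3.0, 25.7]
grip_width: 55.5
grip_force: 13.2
```

Call:
move_arm:
  increments:
    - {"x":0,"y":0,"z":0,"yaw":0,"hand":0.65}
    - {"x":0,"y":0,"z":0,"yaw":0,"hand":0.65}
    - {"x":0,"y":0,"z":0,"yaw":0,"hand":0.65}
    - {"x":0,"y":0,"z":0,"yaw":0,"hand":0.65}
    - {"x":0,"y":0,"z":0,"yaw":0,"hand":0.65}

```text
clock: 13.4
ee_pos: [563.5, -181.9, 47.4]
tool_rot: [1.847, 2.54, -0.001]
contact_force: [-11.6, 1.8, 26.8]
grip_width: 55.3
grip_force: 13.2
```

Call:
move_arm:
  increments:
    - {"x":0,"y":0,"z":0,"yaw":0,"hand":0.65}
    - {"x":0,"y":0,"z":0,"yaw":0,"hand":0.65}
    - {"x":0,"y":0,"z":0,"yaw":0,"hand":0.65}
    - {"x":0,"y":0,"z":0,"yaw":0,"hand":0.65}
    - {"x":0,"y":0,"z":0,"yaw":0,"hand":0.65}

```text
clock: 13.82
ee_pos: [563.5, -181.9, 47.4]
tool_rot: [1.847, 2.54, -0.001]
contact_force: [-11.6, 3.0, 27.1]
grip_width: 55.6
grip_force: 13.2
```

```bash
python3 - <<'E'
from tip import *
go(64,0,50)
a=r.capture("scene"); b=r.capture("wrist")
cv2.imwrite("pics/c5.png",np.hstack([cv2.resize(a["color"][190:340,200:400],(400,300),interpolation=cv2.INTER_CUBIC),cv2.resize(b["color"],(400,300))])[...,::-1])
E
```

```text
t 13.8167 ee [ 563.5 -181.9   47.4] feeder 64.4 0.7 need xyz [ 0.003 -0.006 -0.022] yaw -0.003 F [-11.6   3.   27.1] w 55.6
```

View pics/c5.png

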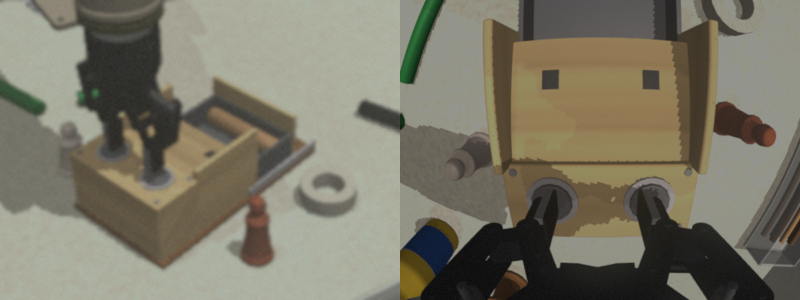

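Both keys and pins are down, and the dowel is in the tray at (235,130). Next I check that it lies still.

```bash
cat > dw.py <<'E'
from tip import *
a=r.capture("scene"); P=cloud(a); Q=P[...,:2]-O; G=np.stack([Q@fx,Q@fy,P[...,2]],-1)
h=cv2.cvtColor(a["color"],cv2.COLOR_RGB2HSV)
k=(h[...,1]>90)&(G[...,2]>20)&(G[...,2]<45)&(G[...,0]<-60)&(G[...,0]>-126)&(abs(G[...,1])<60)
print(r.sense()["clock"],k.sum(),np.mean(G[k],0).round(2))
E
python3 dw.py
```

```text
13.9667 126 [-110.      1.11   34.  ]
```

Call:
move_arm:
  increments:
    - {"x":0,"y":0,"z":0,"yaw":0,"hand":0.65}
    - {"x":0,"y":0,"z":0,"yaw":0,"hand":0.65}
    - {"x":0,"y":0,"z":0,"yaw":0,"hand":0.65}
    - {"x":0,"y":0,"z":0,"yaw":0,"hand":0.65}
    - {"x":0,"y":0,"z":0,"yaw":0,"hand":0.65}

```text
clock: 14.38
ee_pos: [563.5, -181.9, 47.4]
tool_rot: [1.847, 2.54, -0.001]
contact_force: [-10.6, 2.1, 26.3]
grip_width: 55.3
grip_force: 13.2
```

Call:
move_arm:
  increments:
    - {"x":0,"y":0,"z":0,"yaw":0,"hand":0.65}
    - {"x":0,"y":0,"z":0,"yaw":0,"hand":0.65}
    - {"x":0,"y":0,"z":0,"yaw":0,"hand":0.65}
    - {"x":0,"y":0,"z":0,"yaw":0,"hand":0.65}
    - {"x":0,"y":0,"z":0,"yaw":0,"hand":0.65}

```text
clock: 14.8
ee_pos: [563.5, -181.9, 47.4]
tool_rot: [1.847, 2.54, -0.001]
contact_force: [-11.1, 1.7, 25.6]
grip_width: 55.1
grip_force: 13.2
```

```bash
python3 dw.py; python3 dw.py
```

```text
14.85 124 [-110.08    1.16   34.45]
14.9 133 [-109.87    0.92   33.91]
```

The dowel is still, so I raise the arm.

Call:
move_arm:
  increments:
    - {"x":0,"y":0,"z":-0.08,"yaw":0,"hand":0.65}
    - {"x":0,"y":0,"z":-0.2,"yaw":0,"hand":0.65}
    - {"x":0,"y":0,"z":-0.4,"yaw":0,"hand":0.65}
    - {"x":0,"y":0,"z":-0.6,"yaw":0,"hand":0.65}
    - {"x":0,"y":0,"z":-0.8,"yaw":0,"hand":0.65}

```text
clock: 15.32
ee_pos: [562.8, -181.7, 141.5]
tool_rot: [-1.847, -2.541, 0.0]
contact_force: [0.9, -0.6, -0.4]
grip_width: 55.4
grip_force: 0.0
```

Call:
move_arm:
  increments:
    - {"x":0,"y":0,"z":-0.2,"yaw":0,"hand":0.65}
    - {"x":0,"y":0,"z":-0.3,"yaw":0,"hand":0.65}
    - {"x":0,"y":0,"z":-0.3,"yaw":0,"hand":0.65}
    - {"x":0,"y":0,"z":-0.3,"yaw":0,"hand":0.65}
    - {"x":0,"y":0,"z":-0.3,"yaw":0,"hand":0.65}

```text
clock: 15.73
ee_pos: [562.4, -181.8, 175.3]
tool_rot: [-1.846, -2.539, 0.001]
contact_force: [-0.0, 0.4, -0.4]
grip_width: 55.4
grip_force: 0.0
```

```bash
python3 - <<'E'
import dw
from h import *
a=r.capture("scene"); b=r.capture("wrist")
cv2.imwrite("pics/c6.png",np.hstack([cv2.resize(a["color"][190:340,200:400],(400,300),interpolation=cv2.INTER_CUBIC),cv2.resize(b["color"],(400,300))])[...,::-1])
E
```

```text
15.7833 112 [-109.96    1.42   34.28]
```

View pics/c6.png

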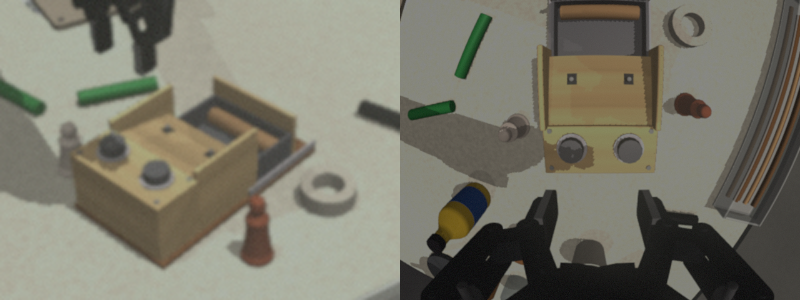

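The picture shows both keys up, the dowel at rest in the home tray at (600,12), and the bystanders where they were.

```bash
python3 -c "
from plant import r
print(r.sign_off())"
```

```text
the job is handed in; nothing more can be done
None
```

The job is handed in: the tray is home, both keys were pressed together and released, the dowel lies still in the tray, and the bystanders in view look unmoved; I got no verdict back.

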